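Get the block plane out from among the bottles and jars

TASK

The block plane in the plywood storage tray is hemmed in by a bottle, a can and a jar. First stand all three upright on the grey side board, then take the plane out and lay it sole down inside the rim of its cork-lined cradle, and only then put the bottle, the can and the jar back upright, each in the tray compartment where it stood at the start.

Things in the scene. Friction and masses are not known exactly. Their poses are not given: they have to be found in the camera images.
- bottle: White plastic glue bottle, closed, round, paper band: straight body 58 mm in diameter up to 110 mm, then a shoulder to a grey cap 24 mm wide; 145 mm tall, about 0.32 kg. Origin: centre of its underside, z up its axis. Stands in one of the tray's compartments. Grip it up to 108 mm above its underside.
- can: Grey and bare-steel finish can, closed, upright, round: 62 mm in diameter, flat top at 120 mm, with a small off-centre black cap 22 mm wide and 10 mm high on it; about 0.36 kg. Origin at the centre of its underside, z up along its axis. At the start it stands in one of the tray's three compartments.
- jar: Amber glass screw jar, closed, upright, round: glass 62 mm in diameter up to 85 mm, then a dark steel lid 59 mm in diameter up to 102 mm; about 0.34 kg. Origin at the centre of its underside, z up along its axis. At the start it stands in one of the tray's three compartments.
- plane: Steel block plane with brass cap, sole down: 150 mm long (its x; +x is the end with the round wooden knob), 44 mm wide (its y), 50 mm high, about 0.6 kg. Grip it by its parallel side cheeks: 44 mm over the outside, 104 mm long about the middle, 36 mm high. Origin: centre of the sole's underside, near the centre of mass. Starts in the tray's middle lane, along the tray's y.
- tray: Fixed plywood tray, 240 (x) x 184 mm (y), floor 9 mm, rims and dividers 15 mm above the table. Origin: centre of its underside; -x faces the robot. Compartments 80 x 80 mm inside: two in front, centred at x -74, y +46 and -46 mm, one at the rear at x +74, y 0. Between: plane's lane, x -30 to +30 mm, 172 mm long. Rear corners: a screw box (26 mm high) and brass hinges (16 mm).
- side_board: Fixed flat grey board with a black edge, the place to set things aside: 270 mm (its x) by 120 mm (its y), its top 10 mm above the table, no rim. Origin at the centre of its underside. It lies to the left or right of the tray.
- cradle: Fixed dark wooden cradle for the plane with a cork bed: outside 186 mm (its x) by 76 mm (its y); inside the rim 172 by 62 mm. Bed 9 mm and rim 15 mm above the table. Origin at the centre of its underside. The plane lies in it lengthwise (plane x along cradle x, either way round). It lies on the other side of the tray from the side board.
There are look-alikes about, which are no part of the job. What is shaped like the bottle but blue or green is not meant.

How it is judged:
By the outcome, as a careful person would: the job done as asked, in the order asked, and still so for the second after the job is handed in, with the robot touching nothing.
It also fails if it takes over 144 s, if anything falls off the work surface, if the arm or the gripper's body presses on something with over 40 N, if the wrist force passes 120 N, or if a joint passes its speed limit or range.

ROBOT

A 6-joint arm with a two-finger parallel gripper is mounted at the origin on the work surface. World frame = base frame: x ahead of the robot, y to its left, z up, the work surface at z = 0. Lengths are in mm, angles in rad, forces in N, time in s.
With the tool pointing down it reaches from about 350 to 975 mm from the base axis. Payload 7.1 kg.
Tool frame: the origin (TCP) lies on the centre line of the jaws, within the pads' length; the fingertips stand 17 mm ahead of it and the grasp point (between the pads) lies 2 mm behind it (tip_extent is the distance from the TCP to the fingertips, in mm); z points along the fingers, y is the line along which they close (so a half turn about z gives the same grasp; the last joint's range is limited). The gripper opens to 88 mm and grips with 3 to 60 N. Pads are 20 mm wide; open, the fingers measure 115 mm over their backs; the gripper's body (75 mm by 178 mm) begins 61 mm behind the grasp point.
Start: joints at [-1.211, 0.423, 1.63, -0, 1.089, -0.019], TCP at [231.145, -580.669, 216.875] pointing down, gripper open.
Joint ranges: [-3, 3], [-0.9, 2.11], [0.09, 2.58], [-1.31, 4.45], [0.11, 2.69], [-2.54, 2.54]. Speed limits (rad/s): [2.39, 2.39, 3.01, 3.14, 3.14, 3.14].

INTERFACE

Orientations are given as a rotation vector (axis times angle).
In Python, from workcell import get_obs, get_image, camera_model, close_job, look_for, outline_of, pinpoint, tip_extent gives the robot as it stands.
- The arm moves only by the shell command python3 -m jog 'ROWS'. ROWS is text: rows parted by semicolons, each of 7 numbers parted by spaces: the shift along the tool's x, y, z as a fraction of full scale, then the turn, a rotation vector about the tool's x, y, z as a fraction of full scale, then the closure, from -1 (fully open) to 1 (shut). A call has 1 to 8 rows; each row is the pose to reach, as a shift and turn from the pose commanded when the call began, along the tool's axes at that moment; what a row does not reach only later rows make up. Full scale, the value 1, is 0.2 m for a shift and 30 degrees for a turn. A row lasts 1/10 s, in which the tool goes at most 50 mm and 8.59 degrees, less where a joint would pass 70% of its speed; a pose out of reach is approached as far as the arm can. A call with a number of a shift or a turn outside -1 to 1 is refused whole. A call with a gripper value outside its range is refused whole. The fingers move at their own pace and stop on an object; the grip force is fixed at half the most. Time passes only in rows, so rows that repeat a pose let the fingers close. It gives the time, the measured TCP pose, the force, the opening and the grip force at its end, in the units of the state.
- get_obs(): the state, without advancing time (a new reading comes with each control period).
- get_image(name): name is "scene" or "top" or "wrist"; returns the picture (420x560x3 uint8, red, green, blue); there is no depth.
- camera_model(name): a dict with "fx", "fy", "cx", "cy" (pixels), "origin" and "orientation" of the camera in the world; the wrist camera has in their place "tool_from_camera" (4x4, takes a point from camera to tool coordinates, whose origin is the TCP and whose axes are the flange's). Camera axes: x right, y down, z forward; pixel columns grow to the right and rows downward; lengths in mm; the calibration is good to about 2 mm. The wrist camera is an equidistant fisheye: a pixel r from the principal point sees the ray r / f radians off the axis. A picture is of the moment at which its call begins: read the wrist's pose just before it. camera_model takes no time and is no camera call.
- close_job(): hands the job in; it is judged then, once.
Trained networks look in the newest picture that a camera, given by its name, has taken for a name from the list of things; names that differ only in an ending like _2 or _b are one class to them, and where a whole thing is asked for, a point or a joint stands for the part that bears it (a point fixed in the world has none). Each returns a list of dicts, best first, with "confidence" (0 to 1); they miss things now and then, are a little off and sometimes report something else, mostly with a low value. They report only what shows in the picture. A call takes as long as a camera call. They do not tell look-alikes from the thing itself.
- look_for(target, camera): "xyz" ([x, y, z] in mm, in the coordinates of the camera as it stood for that picture, good to about 4 mm: the middle of the surface that is visible of it).
- outline_of(target, camera): "mask" (420x560 bool, what is visible of it).
- pinpoint(target, camera): "xyz" ([x, y, z] in mm, in the coordinates of the camera as it stood for that picture, good to about 4 mm: a listed point, or the origin of a listed thing).
The state is a dict: "t": time; "qpos": joint angles; "qvel": joint speeds; "joint_torque": joint torques, N m; "ee_pos": TCP position; "orientation": TCP orientation; "ft_force": force on the tool from outside, world axes, zero at the start; "moment": the same for the moment, N m; "width": finger opening in mm; "grasp_force": force on a finger pad.
Only numpy, scipy, OpenCV 4.12 (cv2) and the standard library are available. Lean on these libraries where they do the work, as an engineer would, in place of code of your own. Each camera call takes 0.05 s, during which the arm holds its last target. There are 200 camera calls.

## Working session

There is one attempt and no reset: what is moved stays moved. The work goes in short steps, Python scripts to look and compute and a shell command to move; the robot and the scene stay as the last step left them, time stands still between calls to the robot, and variables do not carry over. Pictures are saved under pics/ and viewed, at most 14 in all, crops included, and the job is handed in when it is done.

```bash
mkdir -p pics; ls; python3 - <<'E'
from workcell import *
import cv2
for n in("scene","top"):
    cv2.imwrite(f"pics/{n}0.png",get_image(n)[:,:,::-1]); print(n,camera_model(n))
print(camera_model("wrist"));o=get_obs();print(o)
E
```

```text
pics
scene {'fx': 482.28407387890735, 'fy': 482.28407387890735, 'cx': 268.2604067037547, 'cy': 209.91105316575081, 'origin': array([1332.95354773,  -52.53693151,  577.0193586 ]), 'orientation': array([-1.64724367, -1.57076835,  0.84392871])}
top {'fx': 411.62627261210423, 'fy': 411.62627261210423, 'cx': 277.4603532046769, 'cy': 212.68253210257816, 'origin': array([330.61283283,   8.30504411, 905.75072763]), 'orientation': array([-2.11155162,  2.12311454, -0.18521342])}
{'fx': 325.19226210127806, 'fy': 325.19226210127806, 'cx': 268.8893908302192, 'cy': 205.12549915661114, 'tool_from_camera': array([[-6.70563420e-04, -9.54508875e-01, -2.98181753e-01,
         8.06242422e+01],
       [ 9.99999750e-01, -7.07468820e-04,  1.58360303e-05,
         1.84292753e-01],
       [-2.26069924e-04, -2.98181667e-01,  9.54509111e-01,
        -1.68733607e+02],
       [ 0.00000000e+00,  0.00000000e+00,  0.00000000e+00,
         1.00000000e+00]])}
{'t': 0.1, 'qpos': array([-1.21096118e+00,  4.23731846e-01,  1.63060233e+00,  9.53990586e-06,
        1.08860848e+00, -1.90523677e-02]), 'qvel': array([ 7.97125332e-05, -3.44181679e-03, -2.33550913e-03, -1.63121647e-03,
       -1.87730215e-03, -2.25211163e-04]), 'joint_torque': array([-1.79468634e-04, -5.45611131e+01, -2.74325323e+01,  6.45568315e-02,
        1.88482093e-02, -1.61306122e-05]), 'ee_pos': array([ 230.99676916, -580.19971705,  216.20419795]), 'orientation': array([-3.08408008e+00, -5.91343932e-01,  3.46355986e-04]), 'ft_force': array([ 0.0704916 , -0.15226906,  0.84074955]), 'moment': array([0.0107769 , 0.050351  , 0.03325774]), 'grasp_force': 0.0, 'width': 87.60900050834806}
```

View pics/top0.png

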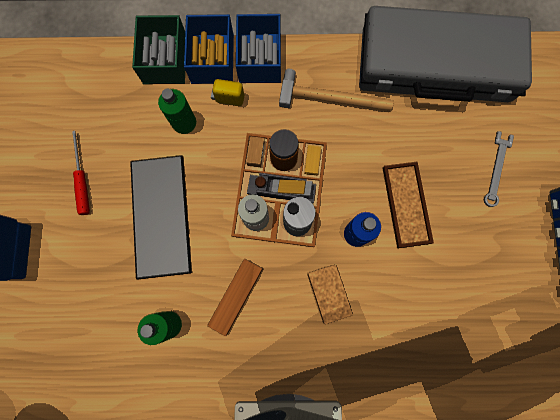

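View pics/scene0.png

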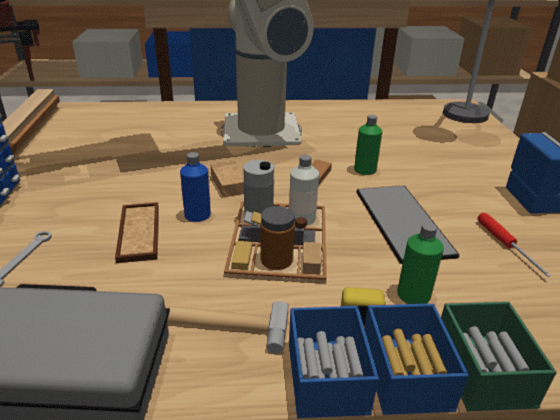

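The top view shows the tray at about (280,190). The white bottle is front-left at (253,212), the can front-right at (299,216) and the jar at the rear (284,150). The plane lies in the lane at (280,187), with its knob at the left. The side board is at (160,217) and the rimmed cradle at (408,204).

These could be mistaken for the right things:
- **Bottle:** green ones at (177,110) and (158,327), and a blue one at (363,229).
- **Cradle:** the rimless cork pad at (330,293).
- **Plane:** the wood block at (235,297).

I choose the white bottle and the rimmed cradle.

```bash
cat > h.py <<'E'
from workcell import *
import numpy as np, cv2
from scipy.spatial.transform import Rotation as R
def pose(c):
    m=camera_model(c)
    if c=="wrist":
        o=get_obs(); T=np.array(m["tool_from_camera"]); Rt=R.from_rotvec(o["orientation"]).as_matrix()
        return Rt@T[:3,:3], Rt@T[:3,3]+o["ee_pos"]
    return R.from_rotvec(m["orientation"]).as_matrix(), np.array(m["origin"])
def toplane(c,px,z,P=None):
    m=camera_model(c); Rm,t=P or pose(c); px=np.asarray(px,float).reshape(-1,2)
    d=np.c_[(px[:,0]-m["cx"])/m["fx"],(px[:,1]-m["cy"])/m["fy"],np.ones(len(px))]
    if c=="wrist":
        r=np.hypot(d[:,0],d[:,1])+1e-9; d=np.c_[d[:,:2]*(np.sin(r)/r)[:,None],np.cos(r)]
    w=d@Rm.T; return t+w*((z-t[2])/w[:,2])[:,None]
def find(f,n,c,P=None):
    Rm,t=P or pose(c)
    return [(np.round(Rm@np.array(q["xyz"])+t,1),round(q["confidence"],2)) for q in f(n,c)]
def rect(n,c,z,k=0,P=None):
    out=[]
    for q in outline_of(n,c):
        m=q["mask"].astype(np.uint8); ys,xs=np.nonzero(m)
        if len(xs)<30: continue
        w=toplane(c,np.c_[xs,ys],z,P)[:,:2].astype(np.float32)
        (cx,cy),(a,b),an=cv2.minAreaRect(w)
        if a<b: a,b,an=b,a,an+90
        out.append((round(q["confidence"],2),np.round([cx,cy,a,b,(an+90)%180-90],1),(int(xs.mean()),int(ys.mean()))))
    return out
E
python3 - <<'E'
from h import *
for c in("top","scene"):
    im=get_image(c)
    if c=="top": cv2.imwrite("pics/crop.png",cv2.resize(im[125:255,220:440],None,fx=3.6,fy=3.6,interpolation=cv2.INTER_CUBIC)[:,:,::-1])
    for n in("bottle","can","jar","plane","tray","side_board","cradle"): print(c,n,find(pinpoint,n,c))
    for n,z in(("tray",15),("side_board",10),("cradle",15),("plane",45)): print(n,rect(n,c,z))
E
```

```text
top bottle [(array([261. , 247.8,   1.8]), 0.83), (array([ 455. , -154. ,   -1.6]), 0.82), (array([494.6,  67.2,   5.1]), 0.8), (array([7.190e+02, 2.361e+02, 5.000e-01]), 0.73)]
top can [(array([476.7, -22.1,   7.5]), 0.64)]
top jar [(array([630.9,   7.8,   4.3]), 0.66)]
top plane [(array([553.7,  11.7,   9.1]), 0.68)]
top tray [(array([555.9,  14.8,   1.5]), 0.92)]
top side_board [(array([499. , 285.5,  -2.5]), 0.97)]
top cradle [(array([ 520.4, -267.4,    1.5]), 0.93)]
tray [(0.76, array([555.2,  15. , 246.3, 188.1,  -7.9]), (278, 194))]
side_board [(0.8, array([496.7, 281.5, 273.1, 124.1,   6.7]), (159, 217))]
cradle [(0.75, array([ 518. , -266. ,  185. ,   80.3,    6.8]), (407, 204))]
plane [(0.74, array([551.3,  10.5, 144.9,  51.7,  81.8]), (280, 186))]
scene bottle [(array([491.9,  68.4,   7.2]), 0.95), (array([ 458.7, -157.6,   -2.6]), 0.86), (array([722.9, 240.1,  -2.1]), 0.85), (array([265.4, 253.2,  -2.8]), 0.55)]
scene can [(array([480.2, -18.1,  11.3]), 0.8)]
scene jar [(array([633. ,   5.2,   7.2]), 0.79)]
scene plane []
scene tray []
scene side_board [(array([501.1, 280.6,   0.8]), 0.97)]
scene cradle [(array([ 518.7, -266.7,   -2.5]), 0.96)]
tray [(0.67, array([566.5,  13.4, 257.5, 185.2,  -7.8]), (279, 255))]
side_board [(0.61, array([504.7, 280.1, 278. , 126.7,   5.7]), (399, 217)), (0.56, array([550.4,  14.7, 213.6,  70.1,  -2.3]), (277, 237))]
cradle [(0.92, array([ 529.5, -266.3,  210.1,   80.7,    7. ]), (138, 232))]
plane [(0.67, array([575.8,  12.1, 139.6,  95.7,  79.6]), (275, 229))]
```

View pics/crop.png

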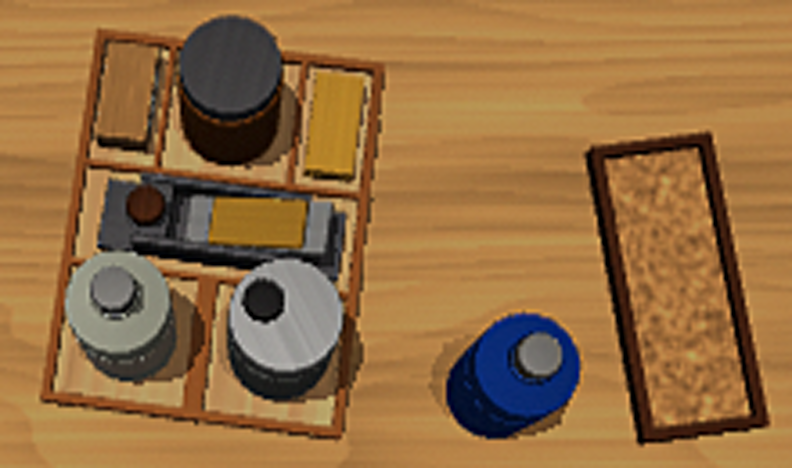

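The crop confirms the white bottle (grey cap), the bare can (off-centre black cap) and the jar with its dark lid around the plane. The cork-lined, rimmed cradle is on the right with the blue bottle next to it. I'll work with one diagonal gripper yaw of 45° for all three round things.

```bash
cat > go.py <<'E'
import sys
from h import *
# usage: go.py X Y Z PSI(deg)[, X Y Z PSI ...]: prints the chain of shifts (tool axes, fractions of full scale)
o=get_obs(); p=o["ee_pos"]; Rm=R.from_rotvec(o["orientation"]).as_matrix()
print("now",p.round(1),"psi",np.degrees(np.arctan2(Rm[1,0],Rm[0,0])).round(2),"tilt z",Rm[:,2].round(4),"w",round(o["width"],1))
for s in " ".join(sys.argv[1:]).split(","):
    X,Y,Z,psi=map(float,s.split()); a=np.radians(psi)
    G=np.array([[np.cos(a),np.sin(a),0],[np.sin(a),-np.cos(a),0],[0,0,-1]])
    d=Rm.T@(np.array([X,Y,Z])-p)/200; r=np.degrees(R.from_matrix(Rm.T@G).as_rotvec())/30
    print(s,"| shift",d.round(3),"turn",r.round(3)); p=np.array([X,Y,Z]); Rm=G
E
python3 go.py 493 68 230 21.7, 493 68 230 45, 493 68 99 45
```

```text
now [ 231.1 -580.7  216.8] psi 21.7 tilt z [-0.  0. -1.] w 88.0
493 68 230 21.7 | shift [ 2.416 -2.529 -0.066] turn [-0.  0.  0.]
 493 68 230 45 | shift [0. 0. 0.] turn [ 0.     0.    -0.777]
 493 68 99 45 | shift [0.    0.    0.655] turn [0. 0. 0.]
```

```bash
for i in 1 2 3; do python3 -m jog '0.805 -0.843 -0.022 0 0 0 -1;0.805 -0.843 -0.022 0 0 0 -1;0.805 -0.843 -0.022 0 0 0 -1;0.805 -0.843 -0.022 0 0 0 -1;0.805 -0.843 -0.022 0 0 0 -1;0.805 -0.843 -0.022 0 0 0 -1;0.805 -0.843 -0.022 0 0 0 -1;0.805 -0.843 -0.022 0 0 0 -1' | tail -3; done
python3 -m jog '0 0 0 0 0 -0.777 -1;0 0 0 0 0 -0.777 -1;0 0 0 0 0 -0.777 -1;0 0 0 0 0 -0.777 -1;0 0 0 0 0 -0.777 -1'
python3 - <<'E'
from h import *
P=pose("wrist"); im=get_image("wrist"); cv2.imwrite("pics/w1.png",im[:,:,::-1])
for n in("bottle","can","jar","plane"): print(n,find(pinpoint,n,"wrist",P),find(look_for,n,"wrist",P))
E
python3 go.py 493 68 99 45
```

```text
ft_force: [-0.2, 0.3, 0.2]
width: 87.4
grasp_force: 0.0
ft_force: [0.2, 0.0, 0.3]
width: 87.7
grasp_force: 0.0
ft_force: [0.0, 0.2, -0.7]
width: 87.8
grasp_force: 0.0
t: 4.2
ee_pos: [492.7, 66.7, 230.1]
orientation: [2.905, 1.195, -0.0]
ft_force: [0.4, 0.1, -0.1]
width: 87.8
grasp_force: 0.0
bottle [(array([261.3, 251.3,   4.3]), 0.93), (array([491.9,  71.1,   9. ]), 0.71), (array([ 451.8, -156.3,   -3.5]), 0.61)] [(array([280. , 242.2,  95.7]), 0.9), (array([ 444.7, -135.9,   76.8]), 0.67), (array([498. ,  77.6, 126. ]), 0.65)]
can [(array([477. , -24.3,  12. ]), 0.64)] [(array([482.9,  -6.6, 131.9]), 0.96)]
jar [(array([621.9,   5.8,   5.2]), 0.89)] [(array([616.5,  15.6, 110. ]), 0.92)]
plane [(array([555.5,  12.6,   9. ]), 0.9)] [(array([554.9,  18.1,  44.3]), 0.82)]
now [492.8  68.  230.1] psi 45.0 tilt z [-0.e+00  1.e-04 -1.e+00] w 87.5
493 68 99 45 | shift [0.001 0.001 0.655] turn [-0. -0.  0.]
```

View pics/w1.png

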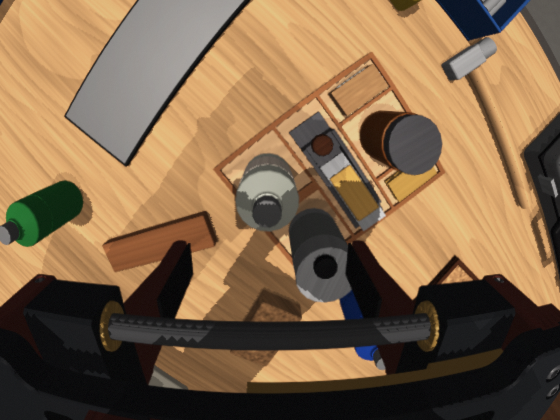

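The wrist view shows the bottle centred between the jaws at (266,195), the can at (322,255), the jar at (400,142) and the plane at (335,180). I go down and grip.

```bash
python3 -m jog '0.005 -0.006 0.3 0 0 0 -1;0.005 -0.006 0.3 0 0 0 -1;0.005 -0.006 0.5 0 0 0 -1;0.005 -0.006 0.655 0 0 0 -1;0.005 -0.006 0.655 0 0 0 -1;0.005 -0.006 0.655 0 0 0 -1' 
python3 -m jog '0 0 0 0 0 0 1;0 0 0 0 0 0 1;0 0 0 0 0 0 1;0 0 0 0 0 0 1;0 0 0 0 0 0 1;0 0 0 0 0 0 1;0 0 0 0 0 0 1;0 0 0 0 0 0 1'
python3 go.py 492.5 69.5 199 45, 499 282 199 45, 499 282 100.5 45
```

```text
t: 5.25
ee_pos: [492.8, 69.5, 99.6]
orientation: [-2.902, -1.203, 0.002]
ft_force: [-0.1, -0.2, 0.2]
width: 87.6
grasp_force: 0.0
t: 6.05
ee_pos: [493.1, 69.5, 99.8]
orientation: [2.902, 1.202, 0.002]
ft_force: [-0.9, 0.1, 6.7]
width: 57.1
grasp_force: 30.0
now [493.1  69.5  99.8] psi 45.01 tilt z [ 1.e-03  2.e-04 -1.e+00] w 57.1
492.5 69.5 199 45 | shift [-0.002 -0.002 -0.496] turn [ 0.001 -0.002  0.   ]
 499 282 199 45 | shift [ 0.774 -0.728  0.   ] turn [0. 0. 0.]
 499 282 100.5 45 | shift [0.    0.    0.492] turn [0. 0. 0.]
```

```bash
python3 -m jog '0 0 -0.2 0 0 0 1;0 0 -0.35 0 0 0 1;0 0 -0.5 0 0 0 1;0 0 -0.5 0 0 0 1;0 0 -0.5 0 0 0 1' | grep -E "pos|force|width"
python3 -m jog '0.2 -0.19 0 0 0 0 1;0.4 -0.37 0 0 0 0 1;0.6 -0.56 0 0 0 0 1;0.775 -0.725 0 0 0 0 1;0.775 -0.725 0 0 0 0 1;0.775 -0.725 0 0 0 0 1;0.775 -0.725 0 0 0 0 1;0.775 -0.725 0 0 0 0 1'| grep -E "pos|force|width"
python3 -m jog '0 0 0.2 0 0 0 1;0 0 0.35 0 0 0 1;0 0 0.46 0 0 0 1;0 0 0.475 0 0 0 1;0 0 0.485 0 0 0 1;0 0 0.485 0 0 0 1;0 0 0.49 0 0 0 1;0 0 0.49 0 0 0 1'
python3 go.py 499 282 100 45
```

```text
ee_pos: [492.3, 69.4, 198.6]
ft_force: [0.6, 0.2, -4.5]
width: 56.8
grasp_force: 30.0
ee_pos: [499.2, 279.8, 198.0]
ft_force: [0.4, -0.1, -3.0]
width: 57.1
grasp_force: 30.0
t: 8.15
ee_pos: [500.2, 281.8, 102.0]
orientation: [-2.902, -1.202, -0.003]
ft_force: [0.4, 0.2, -3.9]
width: 56.8
grasp_force: 30.0
now [500.2 281.8 102. ] psi 45.01 tilt z [ 1.4e-03  8.0e-04 -1.0e+00] w 56.8
499 282 100 45 | shift [-0.004 -0.005  0.01 ] turn [ 0.001 -0.003  0.   ]
```

```bash
python3 -m jog '0 0 0.003 0 0 0 1;0 0 0.006 0 0 0 1;0 0 0.009 0 0 0 1;0 0 0.009 0 0 0 1' | grep -E "pos|force|width"
python3 -m jog '0 0 0 0 0 0 -1;0 0 0 0 0 0 -1;0 0 0 0 0 0 -1;0 0 0 0 0 0 -1;0 0 0 0 0 0 -1'
python3 go.py  500 282 100 45, 500 282 230 45, 478 -20 230 45, 478 -20 95 45
```

```text
ee_pos: [500.6, 282.2, 101.4]
ft_force: [-4.1, -1.7, 11.8]
width: 56.7
grasp_force: 30.0
t: 9.05
ee_pos: [499.7, 281.6, 99.1]
orientation: [2.902, 1.203, -0.0]
ft_force: [-0.8, 0.3, 0.5]
width: 87.4
grasp_force: 0.0
now [499.7 281.6  99.1] psi 45.02 tilt z [-1.e-04 -1.e-04 -1.e+00] w 87.4
500 282 100 45 | shift [ 0.002 -0.    -0.004] turn [-0.     0.     0.001]
 500 282 230 45 | shift [ 0.    0.   -0.65] turn [0. 0. 0.]
 478 -20 230 45 | shift [-1.146  0.99   0.   ] turn [0. 0. 0.]
 478 -20 95 45 | shift [0.    0.    0.675] turn [0. 0. 0.]
```

```bash
python3 -m jog '0 0 -0.2 0 0 0 -1;0 0 -0.4 0 0 0 -1;0 0 -0.65 0 0 0 -1;0 0 -0.65 0 0 0 -1;0 0 -0.65 0 0 0 -1' | grep -E "pos|force"
for i in 1 2; do python3 -m jog '-0.574 0.496 0 0 0 0 -1;-0.574 0.496 0 0 0 0 -1;-0.574 0.496 0 0 0 0 -1;-0.574 0.496 0 0 0 0 -1;-0.574 0.496 0 0 0 0 -1;-0.574 0.496 0 0 0 0 -1' | grep -E "pos|force"; done
python3 - <<'E'
from h import *
P=pose("wrist"); im=get_image("wrist"); cv2.imwrite("pics/w2.png",im[:,:,::-1])
for n in("bottle","can"): print(n,find(pinpoint,n,"wrist",P))
E
python3 go.py 477.5 -21 95 45
```

```text
ee_pos: [500.3, 281.9, 230.5]
ft_force: [-0.0, 0.1, 0.3]
grasp_force: 0.0
ee_pos: [488.5, 130.9, 228.4]
ft_force: [0.6, 1.4, -0.1]
grasp_force: 0.0
ee_pos: [478.1, -19.5, 229.0]
ft_force: [0.0, 0.4, 0.2]
grasp_force: 0.0
bottle [(array([260.7, 251.7,   3.2]), 0.72), (array([ 518.5, -271.2,   -0.8]), 0.64), (array([496.2, 278.7,  10.9]), 0.62), (array([ 449.5, -154.8,    0.9]), 0.61), (array([552.1,  10.7,   9.1]), 0.58)]
can [(array([479.6, -25.4,  10.9]), 0.75)]
now [477.9 -19.5 229.2] psi 45.16 tilt z [-2.e-04  2.e-04 -1.e+00] w 87.8
477.5 -21 95 45 | shift [-0.007  0.004  0.671] turn [-0.001 -0.     0.005]
```

View pics/w2.png

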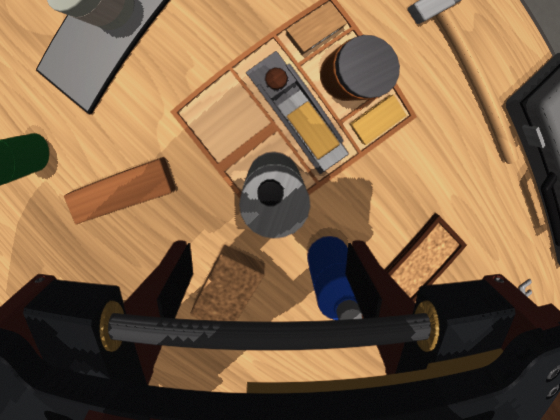

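The can is centred between the jaws at (274,205). Its compartment neighbour is empty, and the bottle stands on the board at top left. I grip the can.

```bash
python3 -m jog '-0.008 0.008 0.3 0 0 0 -1;-0.008 0.008 0.3 0 0 0 -1;-0.008 0.008 0.5 0 0 0 -1;-0.008 0.008 0.67 0 0 0 -1;-0.008 0.008 0.67 0 0 0 -1;-0.008 0.008 0.67 0 0 0 -1'  | grep -E "pos|force|width"
python3 -m jog '0 0 0 0 0 0 1;0 0 0 0 0 0 1;0 0 0 0 0 0 1;0 0 0 0 0 0 1;0 0 0 0 0 0 1;0 0 0 0 0 0 1;0 0 0 0 0 0 1;0 0 0 0 0 0 1'
python3 go.py 477.5 -21.5 195 45, 408 271 195 45, 408 271 98 45
```

```text
ee_pos: [477.8, -22.9, 95.7]
ft_force: [0.1, 0.6, 0.7]
width: 87.8
grasp_force: 0.0
t: 12.3
ee_pos: [478.9, -23.5, 96.3]
orientation: [2.901, 1.202, 0.003]
ft_force: [-0.3, -1.4, 7.5]
width: 61.6
grasp_force: 30.0
now [478.9 -23.5  96.3] psi 45.0 tilt z [ 2.3e-03 -2.0e-04 -1.0e+00] w 61.6
477.5 -21.5 195 45 | shift [ 0.003 -0.011 -0.493] turn [ 0.003 -0.003  0.   ]
 408 271 195 45 | shift [ 0.788 -1.28   0.   ] turn [0. 0. 0.]
 408 271 98 45 | shift [0.    0.    0.485] turn [0. 0. 0.]
```

```bash
python3 -m jog '0 0 -0.2 0 0 0 1;0 0 -0.35 0 0 0 1;0 0 -0.5 0 0 0 1;0 0 -0.5 0 0 0 1;0 0 -0.5 0 0 0 1' | grep -E "pos|force|width"
for i in 1 2; do python3 -m jog '0.1 -0.16 0 0 0 0 1;0.2 -0.32 0 0 0 0 1;0.3 -0.48 0 0 0 0 1;0.395 -0.642 0 0 0 0 1;0.395 -0.642 0 0 0 0 1;0.395 -0.642 0 0 0 0 1;0.395 -0.642 0 0 0 0 1'| grep -E "pos|force|width"; done
python3 -m jog '0 0 0.2 0 0 0 1;0 0 0.35 0 0 0 1;0 0 0.46 0 0 0 1;0 0 0.475 0 0 0 1;0 0 0.485 0 0 0 1;0 0 0.488 0 0 0 1;0 0 0.492 0 0 0 1;0 0 0.492 0 0 0 1'
python3 go.py 408 271 97 45
```

```text
ee_pos: [477.4, -23.3, 195.0]
ft_force: [0.1, -0.2, -4.7]
width: 61.5
grasp_force: 30.0
ee_pos: [442.2, 122.6, 194.1]
ft_force: [0.8, 0.9, -3.3]
width: 61.7
grasp_force: 30.0
ee_pos: [408.0, 268.5, 194.8]
ft_force: [0.4, -0.5, -2.7]
width: 61.5
grasp_force: 30.0
t: 15.0
ee_pos: [408.4, 270.2, 97.8]
orientation: [-2.902, -1.202, -0.003]
ft_force: [-1.6, 0.6, -2.7]
width: 61.6
grasp_force: 30.0
now [408.4 270.2  97.8] psi 45.0 tilt z [ 1.5e-03  9.0e-04 -1.0e+00] w 61.6
408 271 97 45 | shift [ 0.001 -0.004  0.004] turn [ 0.001 -0.003  0.   ]
```

```bash
python3 -m jog '0 0 0.003 0 0 0 1;0 0 0.006 0 0 0 1;0 0 0.006 0 0 0 1' | grep -E "pos|force|width"
python3 -m jog '0 0 0 0 0 0 -1;0 0 0 0 0 0 -1;0 0 0 0 0 0 -1;0 0 0 0 0 0 -1;0 0 0 0 0 0 -1'| grep -E "pos|force|width"
python3 -m jog '0 0 -0.2 0 0 0 -1;0 0 -0.4 0 0 0 -1;0 0 -0.65 0 0 0 -1;0 0 -0.65 0 0 0 -1;0 0 -0.65 0 0 0 -1' | grep -E "pos|force"
for i in 1 2; do python3 -m jog '-0.076 0.861 0 0 0 0 -1;-0.076 0.861 0 0 0 0 -1;-0.076 0.861 0 0 0 0 -1;-0.076 0.861 0 0 0 0 -1;-0.076 0.861 0 0 0 0 -1;-0.076 0.861 0 0 0 0 -1;-0.076 0.861 0 0 0 0 -1' | grep -E "pos|force"; done
python3 - <<'E'
from h import *
P=pose("wrist"); im=get_image("wrist"); cv2.imwrite("pics/w3.png",im[:,:,::-1])
for n in("jar","plane","can"): print(n,find(pinpoint,n,"wrist",P))
E
python3 go.py 630 6 76 45
```

```text
ee_pos: [408.7, 270.5, 97.4]
ft_force: [-1.2, -2.8, 11.6]
width: 61.5
grasp_force: 30.0
ee_pos: [407.8, 270.0, 95.6]
ft_force: [0.7, 0.7, 0.0]
width: 88.0
grasp_force: 0.0
ee_pos: [408.3, 270.3, 226.7]
ft_force: [0.3, 0.1, -0.5]
grasp_force: 0.0
ee_pos: [517.5, 138.2, 224.6]
ft_force: [0.0, 0.4, 0.4]
grasp_force: 0.0
ee_pos: [628.7, 6.7, 225.4]
ft_force: [0.3, 0.4, 0.1]
grasp_force: 0.0
jar [(array([625.3,   4.3,   9.4]), 0.75)]
plane [(array([552.7,  10.2,  11.7]), 0.55)]
can [(array([407.1, 266.5,  11. ]), 0.69)]
now [629.4   6.1 225.9] psi 45.1 tilt z [ 1.e-04  1.e-04 -1.e+00] w 87.8
630 6 76 45 | shift [0.002 0.002 0.75 ] turn [ 0.    -0.     0.003]
```

View pics/w3.png

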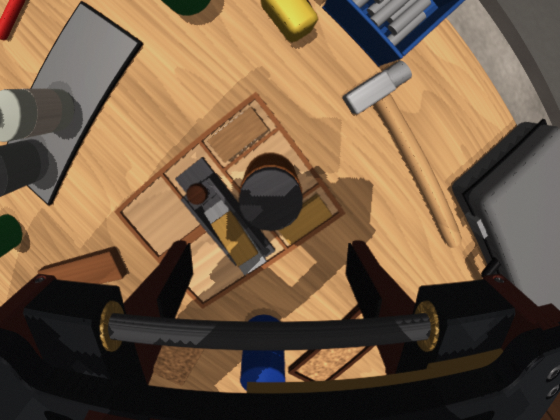

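The jar is between the jaws at (270,195), and the can and bottle stand on the board at left. The plane lies next to the jar with its knob at (197,195), so the tips stay above it at z = 78 TCP.

```bash
python3 -m jog '-0.006 -0.002 0.3 0 0 0 -1;-0.006 -0.002 0.3 0 0 0 -1;-0.006 -0.002 0.5 0 0 0 -1;-0.006 -0.002 0.65 0 0 0 -1;-0.006 -0.002 0.735 0 0 0 -1;-0.006 -0.002 0.735 0 0 0 -1;-0.006 -0.002 0.735 0 0 0 -1'  | grep -E "pos|force|width"
python3 -m jog '0 0 0 0 0 0 1;0 0 0 0 0 0 1;0 0 0 0 0 0 1;0 0 0 0 0 0 1;0 0 0 0 0 0 1;0 0 0 0 0 0 1;0 0 0 0 0 0 1;0 0 0 0 0 0 1'
python3 go.py 628 5.5 178 45, 590 293 178 45, 590 293 81 45
```

```text
ee_pos: [629.4, 4.5, 79.6]
ft_force: [1.1, -0.4, -0.3]
width: 87.8
grasp_force: 0.0
t: 19.4
ee_pos: [629.2, 4.6, 79.5]
orientation: [2.902, 1.202, 0.001]
ft_force: [-1.8, 1.4, 5.5]
width: 61.3
grasp_force: 30.0
now [629.2   4.6  79.5] psi 45.01 tilt z [ 9.e-04  1.e-04 -1.e+00] w 61.3
628 5.5 178 45 | shift [-0.    -0.007 -0.492] turn [ 0.001 -0.001  0.   ]
 590 293 178 45 | shift [ 0.882 -1.151  0.   ] turn [0. 0. 0.]
 590 293 81 45 | shift [0.    0.    0.485] turn [0. 0. 0.]
```

```bash
python3 -m jog '0 0 -0.2 0 0 0 1;0 0 -0.35 0 0 0 1;0 0 -0.5 0 0 0 1;0 0 -0.5 0 0 0 1;0 0 -0.5 0 0 0 1' | grep -E "pos|force|width"
for i in 1 2; do python3 -m jog '0.11 -0.145 0 0 0 0 1;0.22 -0.29 0 0 0 0 1;0.33 -0.43 0 0 0 0 1;0.44 -0.577 0 0 0 0 1;0.44 -0.577 0 0 0 0 1;0.44 -0.577 0 0 0 0 1;0.44 -0.577 0 0 0 0 1'| grep -E "pos|force|width"; done
python3 -m jog '0 0 0.2 0 0 0 1;0 0 0.35 0 0 0 1;0 0 0.46 0 0 0 1;0 0 0.475 0 0 0 1;0 0 0.485 0 0 0 1;0 0 0.488 0 0 0 1;0 0 0.492 0 0 0 1;0 0 0.492 0 0 0 1' | grep -E "pos|force|width"
python3 -m jog '0 0 0.003 0 0 0 1;0 0 0.003 0 0 0 1' | grep -E "pos|force|width"
```

```text
ee_pos: [628.3, 4.4, 177.9]
ft_force: [-0.9, -0.1, -4.7]
width: 61.3
grasp_force: 30.0
ee_pos: [608.5, 147.4, 176.9]
ft_force: [-0.4, -0.7, -4.4]
width: 61.2
grasp_force: 30.0
ee_pos: [590.1, 290.4, 178.1]
ft_force: [-0.5, 0.5, -3.6]
width: 61.4
grasp_force: 30.0
ee_pos: [590.5, 292.2, 81.3]
ft_force: [0.5, -0.2, -3.7]
width: 61.0
grasp_force: 30.0
ee_pos: [590.5, 292.4, 80.6]
ft_force: [-0.8, 0.2, 0.6]
width: 61.3
grasp_force: 30.0
```

```bash

python3 -m jog '0 0 0 0 0 0 -1;0 0 0 0 0 0 -1;0 0 0 0 0 0 -1;0 0 0 0 0 0 -1;0 0 0 0 0 0 -1'| grep -E "pos|force|width"
python3 -m jog '0 0 -0.2 0 0 0 -1;0 0 -0.4 0 0 0 -1;0 0 -0.7 0 0 0 -1;0 0 -0.7 0 0 0 -1;0 0 -0.7 0 0 0 -1' | grep -E "pos|force"
for i in 1 2; do python3 -m jog '-0.532 0.409 0 0 0 0 -1;-0.532 0.409 0 0 0 0 -1;-0.532 0.409 0 0 0 0 -1;-0.532 0.409 0 0 0 0 -1;-0.532 0.409 0 0 0 0 -1;-0.532 0.409 0 0 0 0 -1' | grep -E "pos|force"; done
for i in 1 2; do python3 -m jog '0 0 0 0 0 -0.617 -1;0 0 0 0 0 -0.617 -1;0 0 0 0 0 -0.617 -1;0 0 0 0 0 -0.617 -1' | grep -E "pos"; done
python3 - <<'E'
from h import *
P=pose("wrist"); im=get_image("wrist"); cv2.imwrite("pics/w4.png",im[:,:,::-1]); print(P[1])
for n in("plane","tray","cradle"): print(n,find(pinpoint,n,"wrist",P),find(look_for,n,"wrist",P))
print(rect("plane","wrist",45,0,P),rect("tray","wrist",15,0,P))
im=get_image("top"); cv2.imwrite("pics/t4.png",im[:,:,::-1])
print(rect("plane","top",45),rect("tray","top",15),find(pinpoint,"plane","top"))
E
python3 go.py 555 26 200 82
```

```text
ee_pos: [590.0, 292.1, 79.7]
ft_force: [0.0, 0.3, -0.4]
width: 87.5
grasp_force: 0.0
ee_pos: [591.2, 292.6, 222.3]
ft_force: [-0.2, -0.1, -0.4]
grasp_force: 0.0
ee_pos: [572.4, 159.7, 218.6]
ft_force: [0.8, -0.6, 0.1]
grasp_force: 0.0
ee_pos: [555.6, 27.4, 219.5]
ft_force: [0.8, -0.5, 0.9]
grasp_force: 0.0
ee_pos: [555.4, 27.1, 219.6]
ee_pos: [555.3, 26.3, 219.7]
[565.55051771 106.9235395  388.40612056]
plane [(array([551.9,   9.9,   9.9]), 0.82)] [(array([551. ,  18. ,  50.5]), 0.83)]
tray [] [(array([523.9,  19.3,   9.5]), 0.85)]
cradle [(array([ 516.8, -272.2,    1. ]), 0.74)] [(array([ 516.8, -277.1,   15.4]), 0.58)]
[(0.92, array([555. ,  12.6, 147.3,  44.9,  80.5]), (271, 189))] [(0.9, array([555.4,  12.4, 243.2, 186.8,  -7.7]), (262, 179))]
[] [] []
now [555.2  25.9 219.7] psi 82.02 tilt z [-1.e-04  0.e+00 -1.e+00] w 88.2
555 26 200 82 | shift [ 0.    -0.001  0.098] turn [-0.    -0.     0.001]
```

View pics/w4.png

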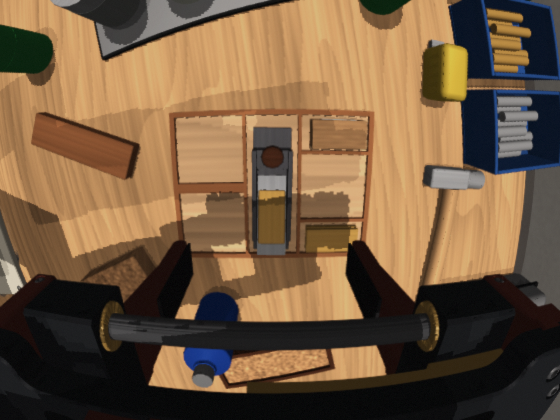

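The lane is free: the compartments are empty and the plane is at (272,190) with its knob at (272,157), square to the jaws. I go down and grip its cheeks about 14 mm towards the knob, which keeps the gripper's body away from the blue bottle at the cradle.

```bash
python3 -m jog '0 0.001 0.3 0 0 0 -1;0 0.001 0.5 0 0 0 -1;0 0.001 0.7 0 0 0 -1;0 0.001 0.85 0 0 0 -1;0 0.001 0.9 0 0 0 -1;0 0.001 0.918 0 0 0 -1;0 0.001 0.918 0 0 0 -1;0 0.001 0.918 0 0 0 -1' | grep -E "pos|force|width"
python3 -m jog '0 0 0 0 0 0 1;0 0 0 0 0 0 1;0 0 0 0 0 0 1;0 0 0 0 0 0 1;0 0 0 0 0 0 1;0 0 0 0 0 0 1;0 0 0 0 0 0 1;0 0 0 0 0 0 1'
python3 -m jog '0 0 -0.01 0 0 0 1;0 0 -0.03 0 0 0 1;0 0 -0.05 0 0 0 1;0 0 -0.05 0 0 0 1'
python3 go.py 555 26 200 82
```

```text
ee_pos: [556.7, 25.9, 37.6]
ft_force: [0.7, -0.1, -0.1]
width: 87.9
grasp_force: 0.0
t: 27.55
ee_pos: [556.6, 25.9, 36.4]
orientation: [2.369, 2.061, 0.003]
ft_force: [4.2, 0.5, 0.0]
width: 43.2
grasp_force: 30.0
t: 27.95
ee_pos: [555.2, 25.9, 46.4]
orientation: [-2.37, -2.062, 0.0]
ft_force: [0.2, -0.8, -4.8]
width: 43.1
grasp_force: 30.0
now [555.2  25.9  46.4] psi 82.03 tilt z [-3.e-04  0.e+00 -1.e+00] w 43.1
555 26 200 82 | shift [ 0.001 -0.001 -0.768] turn [-0.001  0.     0.001]
```

```bash
python3 -m jog '0 0 -0.2 0 0 0 1;0 0 -0.4 0 0 0 1;0 0 -0.6 0 0 0 1;0 0 -0.8 0 0 0 1;0 0 -0.8 0 0 0 1;0 0 -0.8 0 0 0 1' | grep -E "pos|force|width"
python3 - <<'E'
from h import *
P=pose("wrist"); im=get_image("wrist")
for n in("plane",): print(n,find(pinpoint,n,"wrist",P),find(look_for,n,"wrist",P),rect(n,"wrist",215,0,P))
E
python3 go.py 535 -266 206 82, 535 -266 206 6.5
```

```text
ee_pos: [555.2, 25.9, 206.2]
ft_force: [-0.3, 0.6, -5.1]
width: 43.2
grasp_force: 30.0
plane [(array([550.5,   9.4, 180.3]), 0.92)] [(array([550.6,  33. , 211.8]), 0.57)] [(0.75, array([551.7,  11.3, 154.7,  44.7,  81.9]), (268, 243)), (0.39, array([547.2, -58.4,  74.2,  31.8,  -4.6]), (286, 368))]
now [553.9  25.8 203.9] psi 82.03 tilt z [-4.2e-03 -1.0e-04 -1.0e+00] w 43.0
535 -266 206 82 | shift [-1.458  0.109 -0.01 ] turn [-0.008  0.001  0.001]
 535 -266 206 6.5 | shift [0. 0. 0.] turn [0.    0.    2.517]
```

```bash
for i in 1 2; do python3 -m jog '-0.2 0.02 0 0 0 0 1;-0.4 0.04 0 0 0 0 1;-0.6 0.05 0 0 0 0 1;-0.729 0.054 0 0 0 0 1;-0.729 0.054 0 0 0 0 1;-0.729 0.054 0 0 0 0 1' | grep -E "pos|force|width"; done
for i in 1 2 3; do python3 -m jog '0 0 0 0 0 0.2 1;0 0 0 0 0 0.4 1;0 0 0 0 0 0.6 1;0 0 0 0 0 0.839 1;0 0 0 0 0 0.839 1;0 0 0 0 0 0.839 1' | grep -E "pos|force|width"; done
python3 - <<'E'
from h import *
P=pose("wrist"); im=get_image("wrist"); cv2.imwrite("pics/w5.png",im[:,:,::-1])
for n in("plane","cradle","bottle"): print(n,find(pinpoint,n,"wrist",P))
print(rect("plane","wrist",215,0,P),rect("cradle","wrist",15,0,P))
E
python3 go.py 535 -266 37 6.5
```

```text
ee_pos: [545.1, -120.3, 204.6]
ft_force: [1.2, 0.5, -5.1]
width: 43.6
grasp_force: 30.0
ee_pos: [536.2, -265.0, 205.1]
ft_force: [0.2, 0.5, -4.6]
width: 43.4
grasp_force: 30.0
ee_pos: [536.6, -264.5, 205.8]
ft_force: [0.6, -0.4, -5.0]
width: 43.1
grasp_force: 30.0
ee_pos: [536.5, -265.5, 206.0]
ft_force: [-1.2, -0.8, -5.1]
width: 43.2
grasp_force: 30.0
ee_pos: [536.4, -265.8, 206.1]
ft_force: [0.3, -0.2, -4.5]
width: 43.3
grasp_force: 30.0
plane [(array([ 518.8, -266.3,  183.1]), 0.6)]
cradle []
bottle [(array([ 451.2, -158.1,    1.1]), 0.88)]
[(0.86, array([ 523.4, -268.2,  154.3,   45.1,    6.7]), (268, 240)), (0.27, array([ 607.1, -259. ,   33.4,   14.3,  -83. ]), (270, 127))] [(0.86, array([ 594.2, -261.3,   76.3,   32.4,  -83.1]), (270, 126))]
now [ 536.4 -265.9  206.1] psi 6.59 tilt z [-0.  0. -1.] w 43.4
535 -266 37 6.5 | shift [-0.007 -0.     0.845] turn [-0.    -0.     0.003]
```

View pics/w5.png

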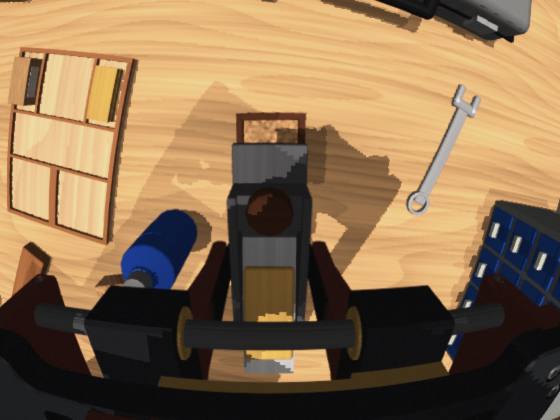

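The plane hangs above the cradle, and the far rim of the cradle shows at (237..305,113). The blue bottle at (160,250) is clear to the left. I check the alignment using the rim corners.

```bash
python3 - <<'E'
from h import *
P=pose("wrist"); c=toplane("wrist",[[237,113],[305,114]],15,P); print(c.round(1))
m=c.mean(0)[:2]; d=c[1]-c[0]; a=np.degrees(np.arctan2(d[1],d[0]))+90; print("yaw",a,"centre",m-93*np.array([np.cos(np.radians(6.8)),np.sin(np.radians(6.8))]))
print("plane far end top", toplane("wrist",[[233,144],[307,144]],206-36+18,P).round(1))
get_image("top"); print(rect("cradle","top",15),find(pinpoint,"plane","top"),find(pinpoint,"cradle","top"))
E
```

```text
[[ 606.1 -223.4   15. ]
 [ 613.6 -297.5   15. ]]
yaw 5.7723179016800685 centre [ 517.48223367 -271.43940347]
plane far end top [[ 593.1 -239.1  188. ]
 [ 598.  -281.6  188. ]]
[(0.79, array([ 517.5, -265.7,  187.7,   82. ,    7. ]), (406, 207))] [(array([ 519.4, -262.8,  180.1]), 0.78)] [(array([ 519.8, -265.1,    3.5]), 0.61)]
```

```bash
python3 -m jog '-0.005 0.002 0.2 0 0 0 1;-0.005 0.002 0.4 0 0 0 1;-0.005 0.002 0.6 0 0 0 1;-0.005 0.002 0.75 0 0 0 1;-0.005 0.002 0.8 0 0 0 1;-0.005 0.002 0.8 0 0 0 1;-0.005 0.002 0.8 0 0 0 1'
python3 - <<'E'
from h import *
P=pose("wrist"); im=get_image("wrist"); cv2.imwrite("pics/w6.png",im[:,:,::-1])
E
python3 go.py 535 -266 37 6.5
```

```text
t: 32.95
ee_pos: [536.6, -267.0, 47.4]
orientation: [3.135, 0.179, 0.003]
ft_force: [-0.1, 0.4, -4.7]
width: 43.3
grasp_force: 30.0
now [ 536.9 -267.2   47.9] psi 6.53 tilt z [ 0.0028 -0.0015 -1.    ] w 43.5
535 -266 37 6.5 | shift [-0.009 -0.007  0.054] turn [ 0.003 -0.005  0.001]
```

View pics/w6.png

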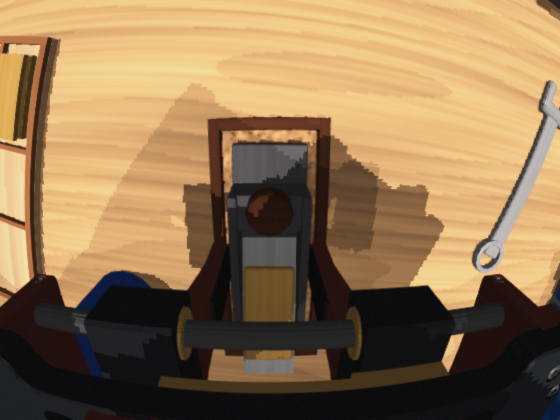

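The plane hangs level just above the bed, centred between the rims (left rim at column 215, right at 325). I set it down slowly, release and rise.

```bash
python3 -m jog '-0.01 0 0.02 0 0 0 1;-0.01 0 0.035 0 0 0 1;-0.01 0 0.045 0 0 0 1;-0.01 0 0.05 0 0 0 1;-0.01 0 0.052 0 0 0 1;-0.01 0 0.052 0 0 0 1'
python3 -m jog '0 0 0 0 0 0 -0.4;0 0 0 0 0 0 -0.4;0 0 0 0 0 0 -0.4;0 0 0 0 0 0 -0.4;0 0 0 0 0 0 -0.4'
python3 -m jog '0 0 -0.2 0 0 0 -0.4;0 0 -0.4 0 0 0 -0.4;0 0 -0.6 0 0 0 -0.4;0 0 -0.9 0 0 0 -0.4;0 0 -0.9 0 0 0 -0.4;0 0 -0.9 0 0 0 -0.4' | grep -E "pos|force|width"
python3 - <<'E'
from h import *
im=get_image("top"); cv2.imwrite("pics/t6.png",cv2.resize(im[130:270,110:450],None,fx=2.3,fy=2.3)[:,:,::-1])
for n in ("plane","can","jar","bottle"): print(n,find(pinpoint,n,"top"))
P=pose("wrist"); im=get_image("wrist"); cv2.imwrite("pics/w7.png",im[:,:,::-1])
for n in("plane","cradle"):print(n,rect(n,"wrist",15 if n=="cradle" else 45,0,P))
E
python3 go.py 535 -266 220 6.5, 535 -266 220 45
```

```text
t: 33.6
ee_pos: [534.3, -267.0, 36.4]
orientation: [3.136, 0.179, 0.002]
ft_force: [1.6, 1.1, 2.0]
width: 43.5
grasp_force: 30.0
t: 34.1
ee_pos: [533.3, -266.6, 35.6]
orientation: [-3.136, -0.179, 0.0]
ft_force: [-1.1, -0.2, 0.4]
width: 61.5
grasp_force: 0.0
ee_pos: [534.6, -267.3, 218.0]
ft_force: [0.3, -0.3, -0.5]
width: 61.3
grasp_force: 0.0
plane [(array([ 516.3, -267.7,    8.9]), 0.63)]
can [(array([405. , 271.1,  11.5]), 0.9)]
jar [(array([591.4, 296.6,   7.1]), 0.85)]
bottle [(array([720.9, 238.6,   3.6]), 0.82), (array([261.9, 247.5,   0.3]), 0.78)]
plane [(0.74, array([ 521.2, -268.9,  145.4,   43.2,    6.6]), (270, 187))]
cradle [(0.79, array([ 518.2, -270.2,  187.8,   77.3,    7.4]), (271, 176))]
now [ 532.9 -266.4  214.3] psi 6.52 tilt z [-0.0021  0.0011 -1.    ] w 61.5
535 -266 220 6.5 | shift [ 0.01  -0.001 -0.029] turn [-0.003  0.004  0.001]
 535 -266 220 45 | shift [0. 0. 0.] turn [ 0.     0.    -1.283]
```

View pics/w7.png

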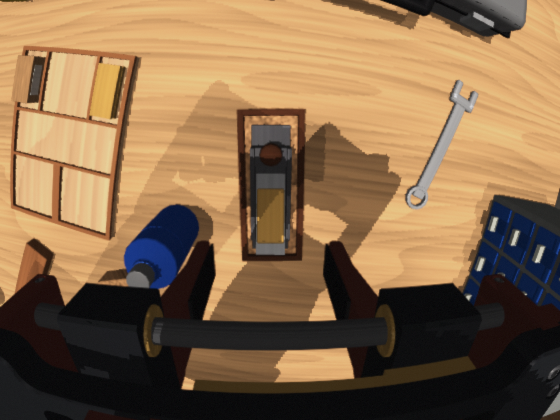

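The plane lies in the cradle inside the rim on all sides, at about (270,187). Next is the jar, from the board.

```bash
for i in 1 2; do python3 -m jog '0 0 0 0 0 -0.6415 -1;0 0 0 0 0 -0.6415 -1;0 0 0 0 0 -0.6415 -1;0 0 0 0 0 -0.6415 -1' | grep -E "pos"; done
for i in 1 2 3; do python3 -m jog '0.725 -0.594 0 0 0 0 -1;0.725 -0.594 0 0 0 0 -1;0.725 -0.594 0 0 0 0 -1;0.725 -0.594 0 0 0 0 -1;0.725 -0.594 0 0 0 0 -1;0.725 -0.594 0 0 0 0 -1;0.725 -0.594 0 0 0 0 -1' | grep -E "pos"; done
python3 - <<'E'
from h import *
P=pose("wrist"); im=get_image("wrist"); cv2.imwrite("pics/w8.png",im[:,:,::-1])
for n in("jar","can","bottle"):print(n,find(pinpoint,n,"wrist",P))
E
python3 go.py 590 292.5 80 45
```

```text
ee_pos: [533.3, -266.5, 215.1]
ee_pos: [533.4, -266.6, 215.3]
ee_pos: [552.0, -81.0, 215.6]
ee_pos: [570.5, 104.6, 215.5]
ee_pos: [589.1, 290.7, 215.5]
jar [(array([588.9, 291.8,   9. ]), 0.7)]
can [(array([586. , 294.6,   8.2]), 0.68)]
bottle [(array([720.1, 239.1,  -1.2]), 0.75), (array([494.2, 278.2,  12.4]), 0.73)]
now [589.2 291.5 215.9] psi 44.91 tilt z [-0.e+00 -1.e-04 -1.e+00] w 87.7
590 292.5 80 45 | shift [ 0.007 -0.001  0.679] turn [ 0.     0.    -0.003]
```

View pics/w8.png

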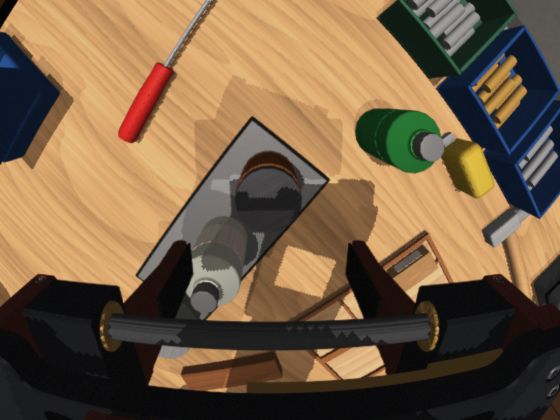

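The jar is between the jaws at (270,195), and the bottle and can stand beside it on the board. I grip the jar, lift it and return it.

```bash
python3 -m jog '0.006 -0.001 0.3 0 0 0 -1;0.006 -0.001 0.3 0 0 0 -1;0.006 -0.001 0.5 0 0 0 -1;0.006 -0.001 0.65 0 0 0 -1;0.006 -0.001 0.68 0 0 0 -1;0.006 -0.001 0.68 0 0 0 -1;0.006 -0.001 0.68 0 0 0 -1'  | grep -E "pos|force|width"
python3 -m jog '0 0 0 0 0 0 1;0 0 0 0 0 0 1;0 0 0 0 0 0 1;0 0 0 0 0 0 1;0 0 0 0 0 0 1;0 0 0 0 0 0 1;0 0 0 0 0 0 1;0 0 0 0 0 0 1' | grep -E "pos|force|width"
python3 -m jog '0 0 -0.2 0 0 0 1;0 0 -0.35 0 0 0 1;0 0 -0.5 0 0 0 1;0 0 -0.5 0 0 0 1;0 0 -0.5 0 0 0 1' | grep -E "pos|force|width"
for i in 1 2; do python3 -m jog '-0.11 0.145 0 0 0 0 1;-0.22 0.29 0 0 0 0 1;-0.33 0.43 0 0 0 0 1;-0.44 0.577 0 0 0 0 1;-0.44 0.577 0 0 0 0 1;-0.44 0.577 0 0 0 0 1;-0.44 0.577 0 0 0 0 1;-0.44 0.577 0 0 0 0 1'| grep -E "pos|force|width"; done
python3 go.py 628.5 5 80 45
```

```text
ee_pos: [590.7, 294.4, 81.5]
ft_force: [0.0, 0.1, 0.2]
width: 87.8
grasp_force: 0.0
ee_pos: [590.3, 294.0, 80.4]
ft_force: [1.5, -2.3, 5.7]
width: 61.0
grasp_force: 30.0
ee_pos: [588.9, 293.8, 178.6]
ft_force: [-0.4, -0.0, -4.4]
width: 61.3
grasp_force: 30.0
ee_pos: [608.5, 151.1, 178.8]
ft_force: [0.4, -0.1, -4.4]
width: 61.2
grasp_force: 30.0
ee_pos: [628.3, 7.8, 179.6]
ft_force: [0.3, -0.4, -3.1]
width: 61.1
grasp_force: 30.0
now [628.3   7.8 179.6] psi 45.12 tilt z [-2.e-04  2.e-04 -1.e+00] w 61.1
628.5 5 80 45 | shift [-0.009  0.011  0.498] turn [-0.001  0.     0.004]
```

```bash
python3 -m jog '-0.007 0.007 0.2 0 0 0 1;-0.007 0.007 0.35 0 0 0 1;-0.007 0.007 0.44 0 0 0 1;-0.007 0.007 0.475 0 0 0 1;-0.007 0.007 0.485 0 0 0 1;-0.007 0.007 0.49 0 0 0 1;-0.007 0.007 0.495 0 0 0 1;-0.007 0.007 0.498 0 0 0 1' | grep -E "pos|force|width"
python3 -m jog '0 0 0.003 0 0 0 1;0 0 0.006 0 0 0 1;0 0 0.006 0 0 0 1' | grep -E "pos|force|width"
python3 -m jog '0 0 0 0 0 0 -1;0 0 0 0 0 0 -1;0 0 0 0 0 0 -1;0 0 0 0 0 0 -1;0 0 0 0 0 0 -1'| grep -E "pos|force|width"
python3 -m jog '0 0 -0.2 0 0 0 -1;0 0 -0.4 0 0 0 -1;0 0 -0.75 0 0 0 -1;0 0 -0.75 0 0 0 -1;0 0 -0.75 0 0 0 -1' | grep -E "pos|force"
python3 go.py 408 270.5 229 45, 408 270.5 96 45
```

```text
ee_pos: [629.2, 4.4, 81.1]
ft_force: [0.6, 0.8, -4.8]
width: 61.3
grasp_force: 30.0
ee_pos: [628.9, 4.3, 79.5]
ft_force: [-0.5, -0.2, -0.1]
width: 61.2
grasp_force: 30.0
ee_pos: [628.5, 4.4, 78.9]
ft_force: [-0.3, 1.0, 0.4]
width: 87.7
grasp_force: 0.0
ee_pos: [630.7, 4.3, 233.0]
ft_force: [-0.4, -0.9, -0.2]
grasp_force: 0.0
now [630.7   4.3 233. ] psi 45.02 tilt z [ 7.4e-03 -1.0e-04 -1.0e+00] w 87.8
408 270.5 229 45 | shift [ 0.154 -1.728  0.012] turn [ 0.01 -0.01  0.  ]
 408 270.5 96 45 | shift [0.    0.    0.665] turn [0. 0. 0.]
```

```bash
for i in 1 2; do python3 -m jog '0.08 -0.86 0 0 0 0 -1;0.08 -0.86 0 0 0 0 -1;0.08 -0.86 0 0 0 0 -1;0.08 -0.86 0 0 0 0 -1;0.08 -0.86 0 0 0 0 -1;0.08 -0.86 0 0 0 0 -1;0.08 -0.86 0 0 0 0 -1;0.08 -0.86 0 0 0 0 -1' | grep -E "pos|force"; done
python3 - <<'E'
from h import *
P=pose("wrist"); im=get_image("wrist"); cv2.imwrite("pics/w9.png",im[:,:,::-1])
for n in("jar","can","bottle"):print(n,find(pinpoint,n,"wrist",P))
E
python3 go.py 408 270.5 96 45
```

```text
ee_pos: [518.8, 136.3, 228.5]
ft_force: [0.1, -0.0, 0.2]
grasp_force: 0.0
ee_pos: [408.8, 269.2, 228.8]
ft_force: [0.3, -0.4, -0.2]
grasp_force: 0.0
jar [(array([624.6,   3.7,  10.3]), 0.71)]
can [(array([409.5, 266.5,  11.9]), 0.7)]
bottle [(array([718.6, 239.6,   1. ]), 0.75), (array([261.8, 250.5,   0.6]), 0.58), (array([494.9, 278.9,   9.5]), 0.57)]
now [408.2 269.6 228.8] psi 44.95 tilt z [-0. -0. -1.] w 87.8
408 270.5 96 45 | shift [ 0.002 -0.004  0.664] turn [ 0.     0.    -0.002]
```

View pics/w9.png

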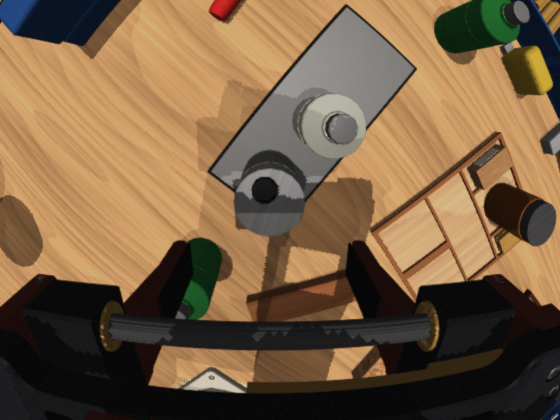

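The jar is upright back in the rear compartment at (520,213). The can is centred at (270,203), with the bottle beyond it at (335,125). I grip the can and return it.

```bash
python3 -m jog '0.001 -0.002 0.3 0 0 0 -1;0.001 -0.002 0.3 0 0 0 -1;0.001 -0.002 0.5 0 0 0 -1;0.001 -0.002 0.65 0 0 0 -1;0.001 -0.002 0.665 0 0 0 -1;0.001 -0.002 0.665 0 0 0 -1'  | grep -E "pos|force|width"
python3 -m jog '0 0 0 0 0 0 1;0 0 0 0 0 0 1;0 0 0 0 0 0 1;0 0 0 0 0 0 1;0 0 0 0 0 0 1;0 0 0 0 0 0 1;0 0 0 0 0 0 1;0 0 0 0 0 0 1' | grep -E "pos|force|width"
python3 -m jog '0 0 -0.2 0 0 0 1;0 0 -0.35 0 0 0 1;0 0 -0.5 0 0 0 1;0 0 -0.5 0 0 0 1;0 0 -0.5 0 0 0 1' | grep -E "pos|force|width"
for i in 1 2; do python3 -m jog '-0.1 0.16 0 0 0 0 1;-0.2 0.32 0 0 0 0 1;-0.3 0.48 0 0 0 0 1;-0.395 0.642 0 0 0 0 1;-0.395 0.642 0 0 0 0 1;-0.395 0.642 0 0 0 0 1;-0.395 0.642 0 0 0 0 1;-0.395 0.642 0 0 0 0 1'| grep -E "pos|force|width"; done
python3 go.py 478 -22.5 96 45
```

```text
ee_pos: [407.5, 270.4, 96.0]
ft_force: [0.1, 0.8, 1.1]
width: 88.3
grasp_force: 0.0
ee_pos: [408.5, 271.0, 96.9]
ft_force: [0.7, -2.1, 7.0]
width: 61.7
grasp_force: 30.0
ee_pos: [407.3, 270.4, 195.6]
ft_force: [0.2, 0.1, -3.7]
width: 61.6
grasp_force: 29.9
ee_pos: [442.0, 124.7, 195.2]
ft_force: [0.5, -0.4, -3.0]
width: 61.7
grasp_force: 29.9
ee_pos: [477.2, -21.5, 195.8]
ft_force: [1.0, -0.1, -4.5]
width: 61.6
grasp_force: 30.0
now [477.2 -21.5 195.8] psi 45.12 tilt z [-4.e-04  2.e-04 -1.e+00] w 61.6
478 -22.5 96 45 | shift [-0.001  0.007  0.499] turn [-0.001  0.     0.004]
```

```bash
python3 -m jog '-0.001 0.002 0.2 0 0 0 1;-0.001 0.002 0.35 0 0 0 1;-0.001 0.002 0.44 0 0 0 1;-0.001 0.002 0.475 0 0 0 1;-0.001 0.002 0.485 0 0 0 1;-0.001 0.002 0.49 0 0 0 1;-0.001 0.002 0.495 0 0 0 1;-0.001 0.002 0.498 0 0 0 1' | grep -E "pos|force|width"
python3 -m jog '0 0 0.003 0 0 0 1;0 0 0.006 0 0 0 1;0 0 0.006 0 0 0 1' | grep -E "pos|force|width"
python3 -m jog '0 0 0 0 0 0 -1;0 0 0 0 0 0 -1;0 0 0 0 0 0 -1;0 0 0 0 0 0 -1;0 0 0 0 0 0 -1'| grep -E "pos|force|width"
python3 -m jog '0 0 -0.2 0 0 0 -1;0 0 -0.4 0 0 0 -1;0 0 -0.68 0 0 0 -1;0 0 -0.68 0 0 0 -1;0 0 -0.68 0 0 0 -1' | grep -E "pos|force"
for i in 1 2; do python3 -m jog '0.578 -0.498 0 0 0 0 -1;0.578 -0.498 0 0 0 0 -1;0.578 -0.498 0 0 0 0 -1;0.578 -0.498 0 0 0 0 -1;0.578 -0.498 0 0 0 0 -1;0.578 -0.498 0 0 0 0 -1;0.578 -0.498 0 0 0 0 -1' | grep -E "pos|force"; done
python3 - <<'E'
from h import *
P=pose("wrist"); im=get_image("wrist")
for n in("can","bottle"):print(n,find(pinpoint,n,"wrist",P))
E
python3 go.py 500 282 99.5 45
```

```text
ee_pos: [478.4, -23.1, 97.1]
ft_force: [0.3, -0.1, -2.9]
width: 61.4
grasp_force: 30.0
ee_pos: [478.2, -23.2, 95.9]
ft_force: [-0.2, 0.7, 5.5]
width: 61.5
grasp_force: 30.0
ee_pos: [477.7, -23.1, 95.0]
ft_force: [-0.2, 0.4, 0.1]
width: 87.5
grasp_force: 0.0
ee_pos: [478.7, -23.2, 232.6]
ft_force: [0.8, -0.2, -0.4]
grasp_force: 0.0
ee_pos: [488.5, 127.7, 230.4]
ft_force: [-0.1, -0.8, -0.4]
grasp_force: 0.0
ee_pos: [500.3, 279.5, 231.0]
ft_force: [0.1, 0.7, 0.9]
grasp_force: 0.0
can []
bottle [(array([721.2, 238.6,  -1.5]), 0.87), (array([495.5, 280. ,  12.6]), 0.86), (array([260.3, 251.8,   3.5]), 0.77), (array([551.5,  12.8,   3.1]), 0.73)]
now [500.4 280.1 231.2] psi 44.92 tilt z [ 0. -0. -1.] w 87.9
500 282 99.5 45 | shift [ 0.005 -0.008  0.659] turn [ 0.    -0.    -0.003]
```

```bash
python3 -m jog '0.003 -0.005 0.3 0 0 0 -1;0.003 -0.005 0.3 0 0 0 -1;0.003 -0.005 0.5 0 0 0 -1;0.003 -0.005 0.63 0 0 0 -1;0.003 -0.005 0.658 0 0 0 -1;0.003 -0.005 0.658 0 0 0 -1'  | grep -E "pos|force|width"
python3 -m jog '0 0 0 0 0 0 1;0 0 0 0 0 0 1;0 0 0 0 0 0 1;0 0 0 0 0 0 1;0 0 0 0 0 0 1;0 0 0 0 0 0 1;0 0 0 0 0 0 1;0 0 0 0 0 0 1' | grep -E "pos|force|width"
python3 -m jog '0 0 -0.2 0 0 0 1;0 0 -0.35 0 0 0 1;0 0 -0.5 0 0 0 1;0 0 -0.5 0 0 0 1;0 0 -0.5 0 0 0 1' | grep -E "pos|force|width"
python3 -m jog '-0.2 0.19 0 0 0 0 1;-0.4 0.37 0 0 0 0 1;-0.6 0.56 0 0 0 0 1;-0.775 0.725 0 0 0 0 1;-0.775 0.725 0 0 0 0 1;-0.775 0.725 0 0 0 0 1;-0.775 0.725 0 0 0 0 1;-0.775 0.725 0 0 0 0 1'| grep -E "pos|force|width"
python3 go.py 492.5 69.5 99 45
```

```text
ee_pos: [499.8, 282.0, 99.4]
ft_force: [-0.2, 0.2, 0.4]
width: 87.6
grasp_force: 0.0
ee_pos: [500.6, 282.6, 100.3]
ft_force: [-0.2, -1.0, 6.2]
width: 57.1
grasp_force: 30.0
ee_pos: [499.5, 282.1, 198.8]
ft_force: [0.4, -0.0, -4.3]
width: 56.6
grasp_force: 30.0
ee_pos: [492.7, 71.4, 198.8]
ft_force: [-0.0, 0.4, -4.2]
width: 56.8
grasp_force: 30.0
now [492.7  71.4 198.8] psi 45.09 tilt z [-1.1e-03  2.0e-04 -1.0e+00] w 56.8
492.5 69.5 99 45 | shift [-0.007  0.006  0.499] turn [-0.002  0.001  0.003]
```

```bash
python3 -m jog '-0.004 0.003 0.2 0 0 0 1;-0.004 0.003 0.35 0 0 0 1;-0.004 0.003 0.44 0 0 0 1;-0.004 0.003 0.475 0 0 0 1;-0.004 0.003 0.485 0 0 0 1;-0.004 0.003 0.49 0 0 0 1;-0.004 0.003 0.495 0 0 0 1;-0.004 0.003 0.498 0 0 0 1' | grep -E "pos|force|width"
python3 -m jog '0 0 0.003 0 0 0 1;0 0 0.006 0 0 0 1;0 0 0.006 0 0 0 1' | grep -E "pos|force|width"
python3 -m jog '0 0 0 0 0 0 -1;0 0 0 0 0 0 -1;0 0 0 0 0 0 -1;0 0 0 0 0 0 -1;0 0 0 0 0 0 -1'| grep -E "pos|force|width"
python3 -m jog '0 0 -0.2 0 0 0 -1;0 0 -0.4 0 0 0 -1;0 0 -0.68 0 0 0 -1;0 0 -0.68 0 0 0 -1;0 0 -0.68 0 0 0 -1' | grep -E "pos|force"
python3 -m jog '0.6 -0.6 0 0 0 0 -1;0.6 -0.6 0 0 0 0 -1;0.6 -0.6 0 0 0 0 -1;0.6 -0.6 0 0 0 0 -1;0.6 -0.6 0 0 0 0 -1;0.6 -0.6 0 0 0 0 -1' | grep -E "pos|force|t:"
python3 - <<'E'
from h import *
P=pose("wrist"); w=get_image("wrist")
im=get_image("top"); cv2.imwrite("pics/t9.png",cv2.resize(im[110:270,110:450],None,fx=2.3,fy=2.3)[:,:,::-1])
for n in("bottle","can","jar","plane"):print(n,find(pinpoint,n,"top"))
E
```

```text
ee_pos: [493.5, 69.4, 100.7]
ft_force: [-0.3, -0.8, -4.0]
width: 56.8
grasp_force: 30.0
ee_pos: [493.5, 69.4, 99.3]
ft_force: [0.3, 1.6, 2.6]
width: 56.7
grasp_force: 30.0
ee_pos: [492.8, 69.2, 98.6]
ft_force: [0.1, 0.5, 0.2]
width: 87.5
grasp_force: 0.0
ee_pos: [493.8, 69.3, 236.2]
ft_force: [-0.8, -0.7, -0.9]
grasp_force: 0.0
t: 58.25
ee_pos: [491.6, 238.4, 232.7]
ft_force: [-0.4, -0.5, 0.1]
grasp_force: 0.0
bottle [(array([263.8, 250.9,   2.5]), 0.89), (array([ 4.578e+02, -1.523e+02,  2.000e-01]), 0.7), (array([490.2,  66.7,   6.1]), 0.66), (array([723.4, 237.3,  -0.8]), 0.66)]
can [(array([476. , -25.8,  10.1]), 0.73)]
jar [(array([628.1,   4.4,   4.3]), 0.91)]
plane [(array([ 516.2, -266.6,   10.2]), 0.93)]
```

View pics/t9.png

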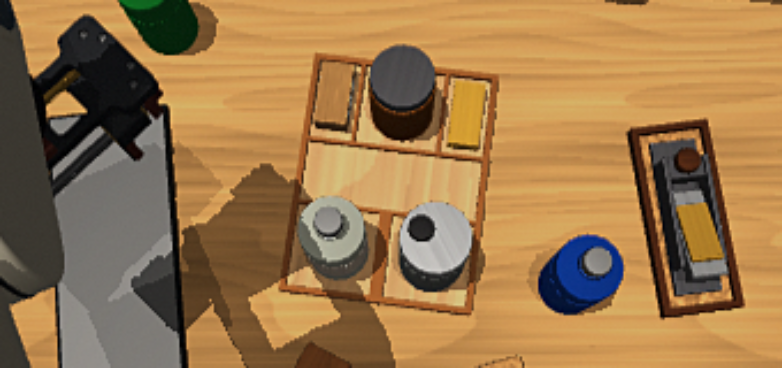

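The final view shows the bottle (335,235), can (435,245) and jar (402,92) upright in their original compartments. The plane lies inside the cradle rim (690,215), the board is empty and the robot touches nothing. I hand the job in.

```bash
python3 -c "from workcell import close_job; print(close_job())"
```

```text
the job is handed in; nothing more can be done
None
```

The job is handed in: the plane lies sole down inside the cradle rim, and the bottle, can and jar stand upright in their original compartments; I released the last object about 58 s into the 144 s limit, and the judgement itself was not shown to me.

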